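Throw the guarded toggle

TASK

Switch on the supply at the switch box that bears the round knob: with a fingertip swing its black guard right back until it stays open, push the toggle under it all the way over toward the hinge, then tip the guard forward so that it drops shut over the toggle. Only push, gently, and grip or pick up nothing; leave the other switch box untouched and do not shift the things standing about.

Things in the scene. Friction and masses are not known exactly. Their poses are not given: they have to be found in the camera images.
- dial_box: switch box to be used: grey box screwed to the bench, 130 (x) x 116 (y) x 50 mm high, with a round black knob (30 dia, 19 high, does not turn) on top at x = 0, y = -30 and a black guard beside it. Origin: centre of the underside, on the bench; x runs from the box's front (robot side) to its back (hinge side), y to its left, z up
- blank_box: other switch box, to be left alone: same box, guard and toggle in the same places, but a flat square cover plate (36 x 36 x 2 mm) instead of the knob; origin and axes alike
- dial_hinge (a point): middle of the guard's hinge axis on the knob's box; the axis is parallel to the box's y. Fixed in the box frame at x = +30, y = +24, z = 56 mm. Guard fully open, box frame: the roof stands upright and faces the back, from x = +79, z = 65 below to x = +68, z = 128 mm at its upper edge; the bottom edge of the front is then at x = +15, z = 118 mm
- dial_guard_front (a point): middle of the guard's top front edge (knob's box); moves with it. Guard shut, box frame, mm: hollow, open below, 46 wide about y = 24, walls 3; front face at x = -34 from z = 52 up to the roof, roof top z = 106; thumb lip 30 wide stands out 7 before the top edge. Box top before it (x -65 to -34) is clear.
- dial_toggle_tip (a point): centre of the 10 mm ball on the tip of the steel bat toggle (knob's box); moves with it. Box frame, mm: pivot at x = -8, y = 24, z = 52; ball centre 30 from the pivot, bat 7 thick, highest point z = 87
- dial_guard (a joint): guard angle, knob's box, rad: 0 shut, stop at 1.4. 50 g, free hinge, slippery (friction 0.25): falls shut below about 0.9, falls open above. About 1 N moves it if the fingertip stays on one spot and follows its arc round the hinge: push high on the front face (box z 92 to 100 mm), rising as it swings (a level push jams half-way); to shut, push the roof near its upper edge from behind, to -x
- dial_toggle (a joint): toggle angle, knob's box, rad: 0 off (leans 0.42 toward the box's front), 0.84 on (leans 0.42 toward the hinge, +x); stays where it is left; 1 to 3 N at the bat moves it
- blank_guard (a joint): guard angle of the box without a knob, same meaning
- blank_toggle (a joint): toggle angle of the box without a knob, same meaning
- clear_bottle: bystander, loose: white bottle with a screw cap, 48 dia x 84 tall mm; origin centre of its underside
- amber_bottle: bystander, loose: dark amber bottle, 54 dia x 94 tall mm; origin centre of its underside
- pen: bystander, loose: marker pen lying down, 13 x 140 x 12 mm; origin centre of its underside
- bench_timer: bystander, loose: bench timer, 66 x 66 x 20 mm; origin centre of its underside
- tips: bystander, loose: box of pipette tips, 84 x 122 x 66 mm; origin centre of its underside
- dish: bystander, loose: round flat petri dish, 84 dia x 15 mm; origin centre of its underside

How it is judged (in metres and radians):
On the way, in this order (a step that is already met when the one before it is completed fails the run):
1. the guard of the knob's box stands open, the toggle still off (value of joint dial_guard above 1.2 rad and value of joint dial_toggle below 0.3 rad), for 0.2 s.
2. the toggle is over to the hinge side while the guard is open (value of joint dial_toggle above 0.7 rad and value of joint dial_guard above 0.9 rad), for 0.2 s.
At the end, for the whole second after the job is handed in: On the knob's box the guard is shut (within 0.06 rad) and the toggle is on (over 0.7 of 0.84 rad); on the other box the guard is shut and the toggle still off; every loose thing within 12 mm of where it stood (value of joint dial_guard below 0.06 rad and value of joint dial_toggle above 0.7 rad and value of joint blank_guard below 0.1 rad and value of joint blank_toggle below 0.2 rad and distance of each of clear_bottle, amber_bottle, pen, bench_timer, tips, dish from where it was at the start of the episode below 0.012 m); the robot touches nothing.
It fails at once if the other box's guard is lifted or its toggle moved (value of joint blank_guard above 0.1 rad or value of joint blank_toggle above 0.2 rad).
It fails at once if the robot pushes on the other box (contact force between any of the arm, the fingers and blank_box above 2 N).
It fails at once if a bystander is pushed, picked up or carried (12 mm) (distance of any of clear_bottle, amber_bottle, pen, bench_timer, tips, dish from where it was at the start of the episode above 0.012 m).
It fails at once if the fingers squeeze or force the guard (over 25 N) (contact force between the fingers and dial_guard above 25 N).
It fails at once if the toggle is forced or squeezed (over 35 N) (contact force between the fingers and dial_toggle above 35 N).
It also fails if it takes over 64 s, if anything falls off the work surface, if the arm or the gripper's body presses on something with over 40 N, if the wrist force passes 120 N, or if a joint passes its speed limit or range.

ROBOT

A 6-joint arm with a two-finger parallel gripper is mounted at the origin on a cart in front of the work surface, level with it; the furniture and walls round the work are solid. World frame = base frame: x ahead of the robot, y to its left, z up, the work surface at z = 0. Lengths are in mm, angles in degrees, forces in N, time in s.
With the tool pointing down it reaches from about 350 to 850 mm from the base axis. Payload 8.1 kg.
Tool frame: the origin (TCP) lies between the finger pads; the fingertips stand 22 mm ahead of it and the grasp point (between the pads) lies 3 mm ahead of it; z points along the fingers, y is the line along which they close (so a half turn about z gives the same grasp; the last joint's range is limited). The gripper opens to 85 mm and grips with 20 to 120 N. Pads are 22 mm wide; open, the fingers measure 114 mm over their backs; the gripper's body (76 mm by 85 mm) begins 54 mm behind the grasp point. The pads swing forward as they close: fully open they stand 13 mm farther back than shut.
Start: joints at [-4.893, 7.471, 85.268, -0, 87.261, -4.893], TCP at [600.005, 0.022, 253.292] pointing down, gripper open.
Joint ranges: [-169.43, 169.43], [-51.17, 129.36], [1.28, 143.12], [-76.62, 256.62], [0, 156.53], [-152.29, 152.29]. Speed limits (degrees/s): [136.94, 136.94, 159.86, 180, 180, 180].

INTERFACE

Orientations are given as [roll, pitch, yaw] about the fixed x, y, z axes, in that order (R = Rz(yaw) Ry(pitch) Rx(roll)).
In Python, from bench import r, vision gives the robot as it stands.
- The arm moves only by the tool step_arm, never from a script. Its argument "targets" is a list that holds one entry, the list of rows, each a list of 6 numbers: the shift along the world's x, y, z in mm, then the turn, a rotation vector about the world's x, y, z in rad. In form: [[[x, y, z, rx, ry, rz], ...]]. A call has 1 to 12 rows; each row is the pose to reach, as a shift and turn from the pose commanded when the call began; what a row does not reach only later rows make up. A row lasts 1/12 s, in which the tool goes at most 41.7 mm and 7.16 degrees, less where a joint would pass 70% of its speed; a pose out of reach is approached as far as the arm can. A call with a gripper value outside its range is refused whole. "fingers" is the gripper's target within -1 to 1 (shut at 1, half-way at 0, fully open at -1), set as the call begins (left out, the last holds). The fingers move at their own pace and stop on an object; "newtons" is the grip in N (left out, the last holds). Time passes only in rows, so rows that repeat a pose let the fingers close. It gives the time, the measured TCP pose, the force, the opening and the grip force at its end, in the units of the state.
- r.sense(): the state, without advancing time (a new reading comes with each control period).
- vision.snapshot(name): name is "scene" or "side" or "wrist"; returns a dict with "img" (420x560x3 uint8, blue, green, red), "mtx" (3x3 intrinsics, pixels), "eye" and "attitude" of the camera in the world. Camera axes: x right, y up, looking along -z (the intrinsics and any distortion apply to the point x, -y, -z); pixel columns grow to the right and rows downward; lengths in mm; the calibration is good to about 2 mm. A picture is of the moment at which its call begins. There is no depth.
- r.hand_in(): hands the job in; it is judged then, once.
The state is a dict: "time": time; "joint_pos": joint angles; "qd": joint speeds; "joint_efforts": joint torques, N m; "tool_pos": TCP position; "tcp_rot": TCP orientation; "ft_force": force on the tool from outside, world axes, zero at the start; "wrist_torque": the same for the moment, N m; "finger_gap": finger opening in mm; "grip_force": force on a finger pad.
Only numpy, scipy, OpenCV 4.12 (cv2) and the standard library are available. Lean on these libraries where they do the work, as an engineer would, in place of code of your own. Each camera call takes 0.05 s, during which the arm holds its last target. There are 200 camera calls.

## Working session

There is one attempt and no reset: what is moved stays moved. The work goes in short steps, Python scripts to look and compute and a tool call to move; the robot and the scene stay as the last step left them, time stands still between calls to the robot, and variables do not carry over. Pictures are saved under pics/ and viewed, at most 10 in all, crops included, and the job is handed in when it is done.

Besides the shell and the picture viewer there is one more tool, called in YAML: its name, and indented under it one key for each argument. step_arm: Moves the arm, as the interface text tells. Its arguments: {"type":"object","properties":{"targets":{"type":"array"},"fingers":{"type":"number"},"newtons":{"type":"number"}},"required":["targets"]}

```bash
ls; mkdir -p pics
cat > h.py <<'E'
from bench import r, vision
import cv2, numpy as np
def snap(n,f):
    s=vision.snapshot(n); cv2.imwrite('pics/'+f,s['img']); print(n,s['mtx'],s['eye'],s['attitude'],[k for k in s]); return s
E
python3 - <<'E'
from h import *
for n in("scene","side"): snap(n,n+'1.png')
print(r.sense())
E
```

```text
pics
scene [[503.86501814   0.         283.5815607 ]
 [  0.         503.86501814 213.4276089 ]
 [  0.           0.           1.        ]] [148.98881457 791.80313399 784.74371843] [  44.2756943     0.84837901 -146.77871991] ['img', 'mtx', 'eye', 'attitude']
side [[523.92944478   0.         284.10649052]
 [  0.         523.92944478 216.79333092]
 [  0.           0.           1.        ]] [ 343.92339409 1042.87720253  795.89590253] [  49.85739712    0.57874972 -167.00170973] ['img', 'mtx', 'eye', 'attitude']
{'time': 0.1, 'joint_pos': array([-4.89178495e+00,  7.51139084e+00,  8.53247998e+01,  5.89911411e-04,
        8.72605251e+01, -4.89273756e+00]), 'qd': array([-0.02203365, -0.17477815, -0.13003752, -0.01015026, -0.00343184,
        0.0183134 ]), 'joint_efforts': array([ 1.52257860e-03, -5.70947063e+01, -5.01941299e+01, -1.80579236e-04,
        8.16394575e-03,  5.26326357e-05]), 'tool_pos': array([5.99535964e+02, 7.89431939e-02, 2.52326064e+02]), 'tcp_rot': array([-1.79903687e+02, -8.83598597e-03,  9.00009165e+01]), 'ft_force': array([-0.04880539,  0.43064905, -0.60309646]), 'wrist_torque': array([0.02150311, 0.02903917, 0.02074783]), 'grip_force': 0.0, 'finger_gap': 85.34111447386192}
```

View pics/scene1.png

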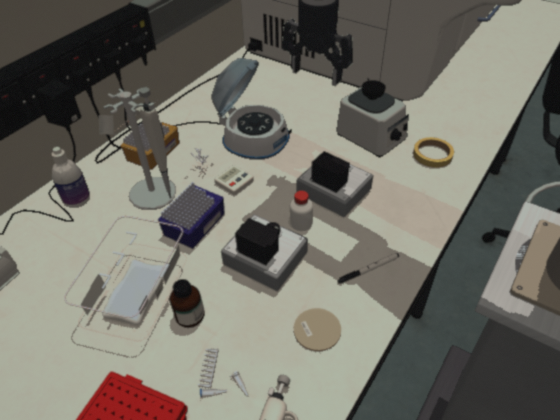

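View pics/side1.png

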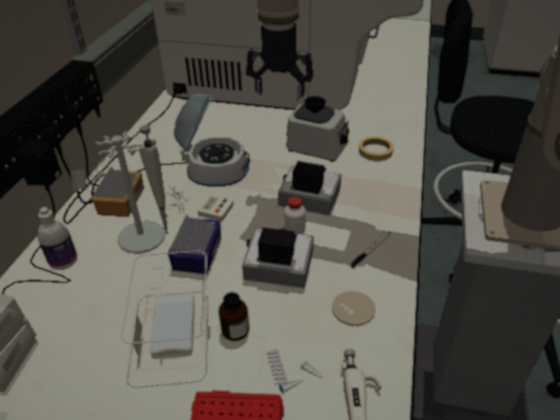

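The two switch boxes are at about (265,250) and (335,180) in the scene view. A knob seems to show behind the nearer box's guard at (275,228), so I'll enlarge both boxes to check.

Run:
```python
import cv2,numpy as np
a=cv2.imread('pics/scene1.png');b=cv2.imread('pics/side1.png')
c=[a[205:295,210:320],a[140:230,280:390],b[215:305,230:340],b[150:240,260:370]]
c=[cv2.resize(np.clip(x*1.6,0,255).astype('uint8'),(400,300) if 0 else (396,300),interpolation=cv2.INTER_CUBIC) for x in c]
cv2.imwrite('pics/crop1.png',np.vstack([np.hstack(c[:2]),np.hstack(c[2:])]))
```

```text
(no output)
```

View pics/crop1.png

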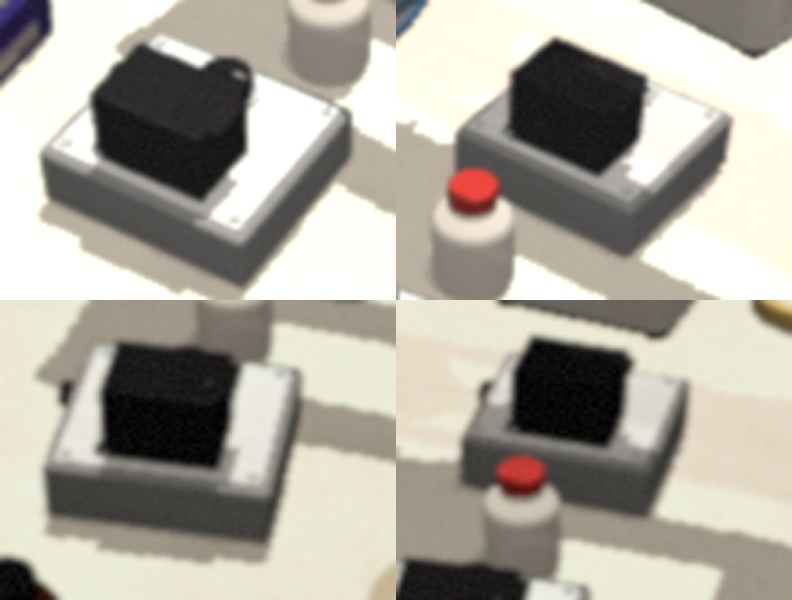

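```bash
cat >> h.py <<'E'
from scipy.optimize import least_squares
from scipy.spatial.transform import Rotation as Ro
def proj(s,P):
    c=(np.atleast_2d(P)-s['eye'])@Ro.from_euler('xyz',s['attitude'],degrees=True).as_matrix()
    q=np.c_[c[:,0],-c[:,1],-c[:,2]]@np.array(s['mtx']).T
    return q[:,:2]/q[:,2:]
def box(p,B): return np.asarray(B,float)@Ro.from_euler('z',p[2]).as_matrix().T+[p[0],p[1],0]
E
python3 - <<'E'
from h import *
A=vision.snapshot("scene");B=vision.snapshot("side")
f=lambda u,x0,y0:np.array(u)/[3.6,3.3333]+[x0,y0]
FL,BL,FR,BR=[-65,58,50],[65,58,50],[-65,-58,50],[65,-58,50]
fl,bl=[-65,58,0],[65,58,0]
def go(n,obs):
    g=lambda p:np.concatenate([(proj(s,box(p,w))-m).ravel() for s,w,m in obs])
    q=least_squares(g,[600,100,0.]);print(n,q.x[:2],np.degrees(q.x[2]),np.abs(q.fun).max(),q.fun.round(1))
go('dial',[(A,[FL,BL,FR,fl,bl],f([(240,242),(43,152),(350,113),(242,287),(47,200)],210,205)),
  (B,[FL,BL,FR,BR,fl,bl],f([(270,195),(47,168),(300,72),(100,45),(265,240),(50,213)],230,215))])
go('blank',[(A,[FL,BL,FR,fl],f([(632,205),(458,128),(730,118),(628,255)]-np.array([396,0]),280,140)),
  (B,[FL,BL,FR,fl],f([(656,467),(464,434),(686,380),(650,515)]-np.array([396,300]),260,150))])
E
```

```text
dial [537.01501401 283.79465642] 0.84574690952813 3.435948120512535 [ 0.5  0.2 -1.9 -1.6  2.3 -1.9  0.6  2.8 -0.3  0.3  0.3 -0.3 -1.8 -1.7
  1.8 -2.3 -2.  -2.2  1.3  3.4 -1.1  2. ]
blank [519.04010343  39.23666209] -3.7888150331518755 2.8937159516324584 [ 0.9  0.8 -1.4 -0.7  1.8 -2.9  0.3  2.4 -1.  -0.1 -1.7  0.3  1.3 -2.2
 -0.3  2.1]
```

The knob's box is the nearer one, with its centre at about (537, 284) and a yaw near 1°. I'm moving over to it with the fingers shut and the closing axis turned along y, for a close look.

step_arm:
  targets:
    - [[-70,150,60,0,0,-0.8],[-140,285,60,0,0,-1.57],[-140,285,60,0,0,-1.57],[-140,285,60,0,0,-1.57],[-140,285,60,0,0,-1.57],[-140,285,60,0,0,-1.57],[-140,285,60,0,0,-1.57],[-140,285,60,0,0,-1.57],[-140,285,60,0,0,-1.57],[-140,285,60,0,0,-1.57],[-140,285,60,0,0,-1.57],[-140,285,60,0,0,-1.57]]
  fingers: 1
  newtons: 20

```text
time: 1.2
tool_pos: [459.6, 285.6, 313.2]
tcp_rot: [180.0, 0.0, 7.2]
ft_force: [0.5, 0.2, 0.8]
finger_gap: -0.2
grip_force: 0.0
```

step_arm:
  targets:
    - [[0,0,0,0,0,-0.05],[0,0,0,0,0,0],[0,0,0,0,0,0]]

```text
time: 1.45
tool_pos: [459.9, 285.0, 313.1]
tcp_rot: [180.0, 0.0, 7.6]
ft_force: [-0.3, 0.7, 0.3]
finger_gap: -0.0
grip_force: 0.0
```

Run:
```python
from h import *
snap("wrist","w1.png");s=r.sense();print(s['time'],s['tool_pos'],s['tcp_rot'],s['joint_pos'],s['finger_gap'],s['ft_force'])
```

```text
wrist [[347.18965902   0.         271.95674253]
 [  0.         347.18965902 211.1562258 ]
 [  0.           0.           1.        ]] [535.25007883 295.03988424 433.88015834] [-1.73781659e+01  4.48987410e-02 -8.23495024e+01] ['img', 'mtx', 'eye', 'attitude']
1.5 [459.87711112 285.00489825 313.07684625] [1.79993116e+02 2.33582528e-02 7.50567823e+00] [ 2.63572924e+01 -2.67257555e+00  8.95044598e+01  1.03438765e-03
  9.31924454e+01  1.08851670e+02] 0.06358719967893904 [0.94469031 0.3579813  0.25026309]
```

View pics/w1.png

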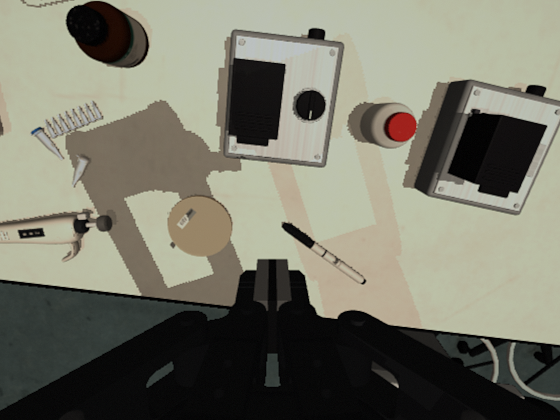

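Run:
```python
from h import *
W=vision.snapshot("wrist")
T=[[65,58,50],[65,-58,50],[-65,-58,50],[-65,58,50],[0,-30,69]]
m=np.array([(233,30),(343.5,42),(326,167),(223,156),(310,104)],float)
g=lambda p:(proj(W,box(p,T))-m).ravel()
q=least_squares(g,[537,284,0.]);print(q.x[:2],np.degrees(q.x[2]),q.fun.round(1))
G=[[-34,47,106],[-34,1,106],[30,47,106],[-41,24,106]]
print(proj(W,box(q.x,G)).round())
# other things: pixel -> plane z
def ray(px,z):
    K=np.array(W['mtx']);d=np.linalg.inv(K)@[*px,1];d=Ro.from_euler('xyz',W['attitude'],degrees=True).as_matrix()@[d[0],-d[1],-d[2]]
    return W['eye']+d*(z-W['eye'][2])/d[2]
print('clearcap',ray((401,127),84),'amber',ray((86,25),94),'roofFL',ray((232,137),106))
A=vision.snapshot("scene")
def rayA(px,z):
    K=np.array(A['mtx']);d=np.linalg.inv(K)@[*px,1];d=Ro.from_euler('xyz',A['attitude'],degrees=True).as_matrix()@[d[0],-d[1],-d[2]]
    return A['eye']+d*(z-A['eye'][2])/d[2]
for n,p,z in[('stand base',(152,193),0),('tips',(193,215),40),('timer',(234,178),20)]:print(n,rayA(p,z))
```

```text
[536.9291063  285.74158204] 1.6022819290428723 [-2.7 -2.4  2.1 -1.1  0.2  1.5 -0.7  1.7  1.1  1.3]
[[228. 135.]
 [277. 140.]
 [233.  60.]
 [252. 145.]]
clearcap [529.09496189 166.57191211  84.        ] amber [578.34307272 465.6222025   94.        ] roofFL [500.14851408 327.85125551 106.        ]
stand base [8.66698735e+02 2.64245440e+02 1.13686838e-13]
tips [711.66195575 294.38695057  40.        ]
timer [724.38514063 140.34149735  20.        ]
```

Run:
```python
import cv2
a=cv2.imread('pics/w1.png')[15:185,200:360]
cv2.imwrite('pics/w1c.png',cv2.convertScaleAbs(cv2.resize(a,None,fx=3.5,fy=3.5,interpolation=cv2.INTER_CUBIC),alpha=1,beta=40))
```

```text
(no output)
```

View pics/w1c.png

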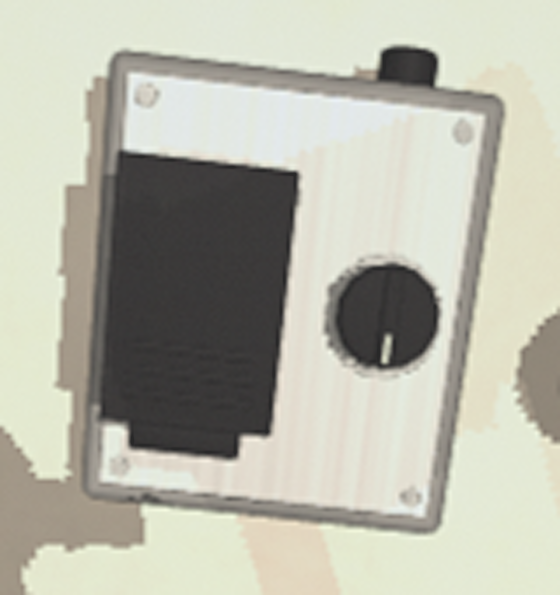

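The wrist view confirms it. The knob is at (311,105), and the guard roof corners at (229,134) and (277,140) match the fitted pose: box at (537, 286), yaw 1.6°. The next script plans the tilted approach and the arc.

```bash
cat >> h.py <<'E'
P=np.array([537,286,np.radians(1.6)])
def pose(cx,cz,al,side=1,y=24,h=11):
    """TCP pos & rot (world) with fingertip corner at box (cx,y,cz), finger direction angle al(deg); side=+1 front/upper corner, -1 back corner"""
    a=np.radians(al);d=np.array([np.cos(a),0,np.sin(a)]);u=np.array([-np.sin(a),0,np.cos(a)])
    p=box(P,np.array([[cx,y,cz]])-22*d-side*h*u)[0]
    return p,Ro.from_euler('z',P[2])*Ro.from_euler('y',-(al+90),degrees=True)*Ro.from_euler('x',180,degrees=True)
def rows(ps,p0,R0):
    for p,R in ps: print([round(float(v),1) for v in p-p0]+[round(float(v),3) for v in (R*R0.inv()).as_rotvec()])
def now():
    s=r.sense();return np.array(s['tool_pos']),Ro.from_euler('xyz',s['tcp_rot'],degrees=True)
def arc(x,z,th):
    t=np.radians(th);X,Z=x-30,z-56;return 30+X*np.cos(t)+Z*np.sin(t),56-X*np.sin(t)+Z*np.cos(t)
E
python3 - <<'E'
from h import *
rows([pose(-90,130,-45),pose(-60,92,-45),pose(-37,92,-45)],*now())
a=pose(-37,92,-45);print()
rows([pose(*arc(-32.5,92,t),-45-.4*t) for t in range(0,73,3)],*a)
E
```

```text
[-36.9, 21.8, -175.4, 0.062, -0.783, -0.097]
[-6.9, 22.7, -213.4, 0.062, -0.783, -0.097]
[16.0, 23.3, -213.4, 0.062, -0.783, -0.097]

[4.5, 0.1, 0.0, 0.0, 0.0, 0.0]
[6.6, 0.2, 3.7, -0.001, 0.021, 0.0]
[8.9, 0.2, 7.3, -0.001, 0.042, 0.0]
[11.4, 0.3, 10.8, -0.002, 0.063, 0.0]
[14.1, 0.4, 14.1, -0.002, 0.084, -0.0]
[16.9, 0.5, 17.3, -0.003, 0.105, -0.0]
[19.8, 0.6, 20.4, -0.004, 0.126, 0.0]
[22.9, 0.6, 23.3, -0.004, 0.147, 0.0]
[26.2, 0.7, 26.1, -0.005, 0.167, 0.0]
[29.5, 0.8, 28.7, -0.005, 0.188, 0.0]
[33.0, 0.9, 31.1, -0.006, 0.209, 0.0]
[36.6, 1.0, 33.4, -0.006, 0.23, -0.0]
[40.2, 1.1, 35.4, -0.007, 0.251, 0.0]
[44.0, 1.2, 37.3, -0.008, 0.272, 0.0]
[47.9, 1.3, 39.0, -0.008, 0.293, -0.0]
[51.8, 1.4, 40.5, -0.009, 0.314, -0.0]
[55.8, 1.6, 41.8, -0.009, 0.335, 0.0]
[59.8, 1.7, 42.9, -0.01, 0.356, -0.0]
[63.9, 1.8, 43.8, -0.011, 0.377, 0.0]
[68.0, 1.9, 44.5, -0.011, 0.398, 0.0]
[72.1, 2.0, 44.9, -0.012, 0.419, 0.0]
[76.2, 2.1, 45.2, -0.012, 0.44, 0.0]
[80.3, 2.2, 45.3, -0.013, 0.461, 0.0]
[84.4, 2.4, 45.2, -0.013, 0.482, -0.0]
[88.5, 2.5, 44.8, -0.014, 0.502, 0.0]
```

step_arm:
  targets:
    - [[-37,22,-60,0.062,-0.783,-0.097],[-37,22,-100,0.062,-0.783,-0.097],[-37,22,-130,0.062,-0.783,-0.097],[-37,22,-150,0.062,-0.783,-0.097],[-37,22,-175,0.062,-0.783,-0.097],[-37,22,-175,0.062,-0.783,-0.097],[-37,22,-175,0.062,-0.783,-0.097],[-37,22,-175,0.062,-0.783,-0.097],[-20,22,-195,0.062,-0.783,-0.097],[-7,23,-213,0.062,-0.783,-0.097],[-7,23,-213,0.062,-0.783,-0.097]]

```text
time: 2.52
tool_pos: [465.8, 277.9, 125.1]
tcp_rot: [-178.8, -42.2, 3.2]
ft_force: [0.7, -0.8, -0.5]
finger_gap: -0.3
grip_force: 0.0
```

Run:
```python
from h import *
s=r.sense();print(s['tool_pos'],s['tcp_rot'],s['ft_force'],s['joint_pos'])
rows([pose(-60,92,-45),pose(-37,92,-45)],*now())
a=vision.snapshot("side")['img'][195:315,200:360];b=vision.snapshot("scene")['img'][180:300,190:350]
cv2.imwrite('pics/c2.png',cv2.convertScaleAbs(cv2.resize(np.hstack([b,a]),None,fx=2.5,fy=2.5,interpolation=cv2.INTER_CUBIC),alpha=1.6,beta=20))
```

```text
[465.77392229 277.91035777 125.07861251] [-178.78567511  -42.17067188    3.16513113] [ 0.72371205 -0.82594737 -0.4705866 ] [ 39.07768837 -21.16316737 135.38482558 -40.06904162  35.79774995
 152.28964611]
[-12.7, 29.8, -25.3, -0.013, -0.05, -0.042]
[10.2, 30.4, -25.3, -0.013, -0.05, -0.042]
```

View pics/c2.png

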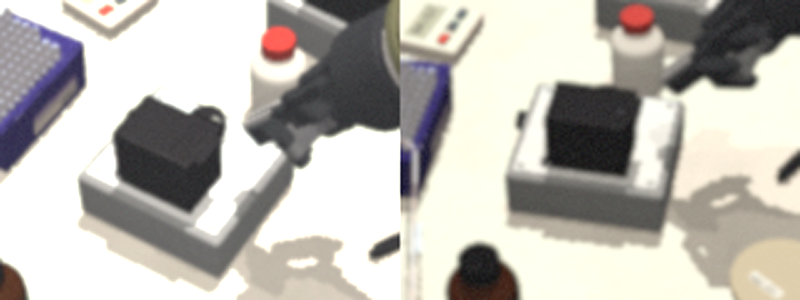

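The picture shows the fingertip at (250,130), just in front of the box and right of the guard. Joint 6 is at its limit, so I'll back off and flip the tool half a turn, which gives the same finger geometry.

step_arm:
  targets:
    - [[-15,0,40,0,0.3,0],[-15,0,80,0,0.6,0],[-15,0,115,0,0.72,0],[-15,0,115,0,0.72,0],[-15,0,115,0,0.72,0],[-15,0,115,0,0.72,0],[-15,0,115,0,0.72,0]]

```text
time: 3.2
tool_pos: [451.0, 278.9, 242.3]
tcp_rot: [-176.5, -0.7, 2.5]
ft_force: [0.3, -0.4, 0.3]
finger_gap: 0.1
grip_force: 0.0
```

step_arm:
  targets:
    - [[0,0,0,0,0,0.12],[0,0,0,0,0,0.24],[0,0,0,0,0,0.36],[0,0,0,0,0,0.48],[0,0,0,0,0,0.6],[0,0,0,0,0,0.72],[0,0,0,0,0,0.84],[0,0,0,0,0,0.96],[0,0,0,0,0,1.08],[0,0,0,0,0,1.2],[0,0,0,0,0,1.32],[0,0,0,0,0,1.44]]

```text
time: 4.2
tool_pos: [449.2, 279.2, 241.7]
tcp_rot: [-176.6, -1.1, 85.4]
ft_force: [0.0, 0.5, 0.2]
finger_gap: -0.1
grip_force: 0.0
```

step_arm:
  targets:
    - [[0,0,0,0,0,0.12],[0,0,0,0,0,0.24],[0,0,0,0,0,0.36],[0,0,0,0,0,0.48],[0,0,0,0,0,0.6],[0,0,0,0,0,0.72],[0,0,0,0,0,0.84],[0,0,0,0,0,0.96],[0,0,0,0,0,1.08],[0,0,0,0,0,1.2],[0,0,0,0,0,1.32],[0,0,0,0,0,1.44]]

```text
time: 5.2
tool_pos: [449.1, 279.2, 241.7]
tcp_rot: [-176.7, -1.1, 167.9]
ft_force: [-0.1, 0.8, -0.1]
finger_gap: 0.0
grip_force: 0.0
```

```bash
sed -i "s/\*Ro.from_euler('x',180,degrees=True)$/*Ro.from_euler('x',180,degrees=True)*Ro.from_euler('z',180,degrees=True)/" h.py
python3 - <<'E'
from h import *
s=r.sense();print(s['tool_pos'],s['tcp_rot'],s['joint_pos'])
rows([pose(-90,150,-45),pose(-60,92,-45)],*now())
E
```

```text
[449.12822245 279.2459523  241.66575629] [-176.70472927   -1.05553134  167.92350749] [ 27.52956889  -0.36935448  94.71454897  -1.86658321  88.5698
 -50.330227  ]
[-26.1, 27.6, -83.9, -0.019, -0.807, 0.248]
[3.9, 28.4, -141.9, -0.019, -0.807, 0.248]
```

step_arm:
  targets:
    - [[-26,28,-20,-0.003,-0.11,0.034],[-26,28,-40,-0.006,-0.22,0.067],[-26,28,-60,-0.009,-0.33,0.1],[-26,28,-84,-0.011,-0.44,0.135],[-26,28,-84,-0.013,-0.55,0.17],[-26,28,-84,-0.015,-0.66,0.2],[-26,28,-84,-0.017,-0.75,0.23],[-26,28,-84,-0.019,-0.807,0.248],[-26,28,-84,-0.019,-0.807,0.248],[-26,28,-84,-0.019,-0.807,0.248]]

```text
time: 6.03
tool_pos: [422.7, 306.8, 156.7]
tcp_rot: [179.7, 44.9, -178.9]
ft_force: [-0.3, -0.4, 0.5]
finger_gap: -0.2
grip_force: 0.0
```

Run:
```python
from h import *
s=r.sense();print(s['tool_pos'],s['tcp_rot'],s['joint_pos'])
rows([pose(-60,92,-45),pose(-37,92,-45)],*now())
```

```text
[422.73180093 306.77000501 156.66501879] [ 179.67404754   44.87639833 -178.89970749] [ 50.51877162 -23.50955182 134.64324451 -47.13498807  46.55632804
 -13.99502148]
[30.3, 0.9, -56.9, -0.004, -0.002, 0.005]
[53.3, 1.5, -56.9, -0.004, -0.002, 0.005]
```

step_arm:
  targets:
    - [[15,0.5,-28,0,0,0],[30,1,-57,0,0,0],[38,1,-57,0,0,0],[46,1,-57,0,0,0],[53,1.5,-57,0,0,0],[53,1.5,-57,0,0,0],[53,1.5,-57,0,0,0]]

```text
time: 6.62
tool_pos: [478.1, 308.6, 102.3]
tcp_rot: [179.5, 45.1, -179.1]
ft_force: [-0.5, 0.1, -0.4]
finger_gap: -0.2
grip_force: 0.0
```

Run:
```python
from h import *
s=r.sense();print(s['tool_pos'],s['tcp_rot'],s['joint_pos'],s['ft_force'])
rows([pose(-37,92,-45)],*now())
a=vision.snapshot("side")['img'][195:315,200:360];b=vision.snapshot("scene")['img'][180:300,190:350]
cv2.imwrite('pics/c3.png',cv2.convertScaleAbs(cv2.resize(np.hstack([b,a]),None,fx=2.5,fy=2.5,interpolation=cv2.INTER_CUBIC),alpha=2,beta=20))
```

```text
[478.05873281 308.59595294 102.3140133 ] [ 179.46632888   45.13966163 -179.1461063 ] [ 44.38250138  -9.93650245 130.90177005 -54.99786448  35.9943535
  -7.21673759] [-0.54758467  0.08728544 -0.41459951]
[-2.0, -0.3, -2.5, -0.007, 0.002, 0.006]
```

View pics/c3.png

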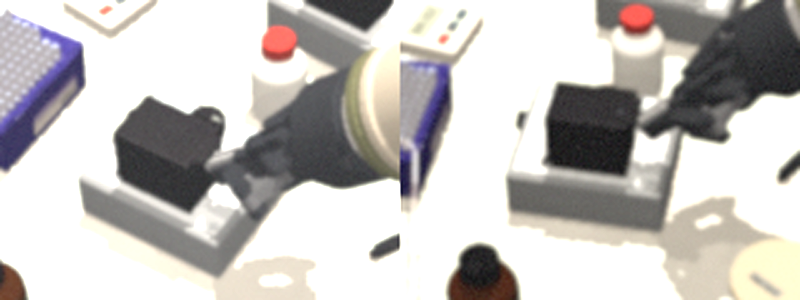

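The fingertip is at the guard's front face, about (215,165) in the left panel. I'm starting the arc.

step_arm:
  targets:
    - [[2.5,0.1,-1.5,0,0,0],[4.6,0.2,2.2,0,0.021,0],[6.9,0.2,5.8,-0.001,0.042,0],[9.4,0.3,9.3,-0.002,0.063,0],[12.1,0.4,12.6,-0.002,0.084,0],[14.9,0.5,15.8,-0.003,0.105,0],[17.8,0.6,18.9,-0.004,0.126,0],[20.9,0.6,21.8,-0.004,0.147,0],[24.2,0.7,24.6,-0.005,0.167,0],[27.5,0.8,27.2,-0.005,0.188,0],[31,0.9,29.6,-0.006,0.209,0]]

```text
time: 7.63
tool_pos: [507.6, 309.2, 130.1]
tcp_rot: [179.8, 33.0, -178.8]
ft_force: [-3.8, -0.9, 3.6]
finger_gap: 0.1
grip_force: 2.1
```

Run:
```python
from h import *
s=r.sense();print(s['tool_pos'],s['tcp_rot'],s['ft_force'])
a=vision.snapshot("side")['img'][195:315,200:360];b=vision.snapshot("scene")['img'][180:300,190:350]
cv2.imwrite('pics/c4.png',cv2.convertScaleAbs(cv2.resize(np.hstack([b,a]),None,fx=2.5,fy=2.5,interpolation=cv2.INTER_CUBIC),alpha=2,beta=20))
p0,R0=pose(*arc(-32.5,93,30),-57)
print(p0-now()[0])
rows([pose(*arc(-32.5,93,t),-45-.4*t) for t in range(30,80,4)],p0,R0)
```

```text
[507.61303709 309.23031523 130.10195649] [ 179.76518279   33.0015629  -178.80998237] [-3.75069408 -0.87688034  3.63182202]
[ 0.75349568 -0.17178694  0.67032131]
[0.0, 0.0, 0.0, 0.0, 0.0, 0.0]
[4.9, 0.1, 2.9, -0.001, 0.028, -0.0]
[9.9, 0.3, 5.5, -0.002, 0.056, 0.0]
[15.0, 0.4, 7.8, -0.002, 0.084, -0.0]
[20.3, 0.6, 9.7, -0.003, 0.112, -0.0]
[25.7, 0.7, 11.2, -0.004, 0.14, -0.0]
[31.2, 0.9, 12.4, -0.005, 0.167, 0.0]
[36.7, 1.0, 13.2, -0.005, 0.195, -0.0]
[42.2, 1.2, 13.7, -0.006, 0.223, -0.0]
[47.8, 1.3, 13.7, -0.007, 0.251, -0.0]
[53.3, 1.5, 13.5, -0.008, 0.279, -0.0]
[58.7, 1.6, 12.8, -0.009, 0.307, -0.0]
[64.1, 1.8, 11.8, -0.009, 0.335, -0.0]
```

View pics/c4.png

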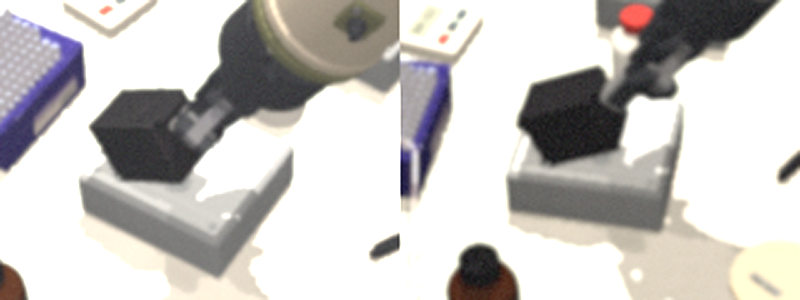

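The guard is lifted about 25° and the force is small. I'll continue along the arc.

step_arm:
  targets:
    - [[4.9,0.1,2.9,0,0.028,0],[9.9,0.3,5.5,-0.002,0.056,0],[15,0.4,7.8,-0.002,0.084,0],[20.3,0.6,9.7,-0.003,0.112,0],[25.7,0.7,11.2,-0.004,0.14,0],[31.2,0.9,12.4,-0.005,0.167,0],[36.7,1,13.2,-0.005,0.195,0],[42.2,1.2,13.7,-0.006,0.223,0],[47.8,1.3,13.7,-0.007,0.251,0],[53.3,1.5,13.5,-0.008,0.279,0],[58.7,1.6,12.8,-0.009,0.307,0],[58.7,1.6,12.8,-0.009,0.307,0]]

```text
time: 8.73
tool_pos: [568.5, 310.5, 144.0]
tcp_rot: [179.9, 15.6, -178.8]
ft_force: [0.1, 0.5, 11.1]
finger_gap: 0.2
grip_force: 6.5
```

Run:
```python
from h import *
s=r.sense();print(s['tool_pos'],s['tcp_rot'],s['ft_force'])
a=vision.snapshot("side")['img'][195:315,200:360];b=vision.snapshot("scene")['img'][180:300,190:350]
cv2.imwrite('pics/c5.png',cv2.convertScaleAbs(cv2.resize(np.hstack([b,a]),None,fx=2.5,fy=2.5,interpolation=cv2.INTER_CUBIC),alpha=2,beta=20))
print('toggle stages');rows([pose(-60,150,-65),pose(-60,150,-65),pose(-45,71,-65),pose(-28,71,-65)],*now())
```

```text
[568.54715472 310.52766259 144.0150927 ] [ 179.93332159   15.59524021 -178.83021246] [ 0.10787584  0.46108665 11.10131818]
toggle stages
[-110.9, -2.9, 21.2, 0.003, -0.163, 0.007]
[-110.9, -2.9, 21.2, 0.003, -0.163, 0.007]
[-95.9, -2.4, -57.8, 0.003, -0.163, 0.007]
[-78.9, -2.0, -57.8, 0.003, -0.163, 0.007]
```

View pics/c5.png

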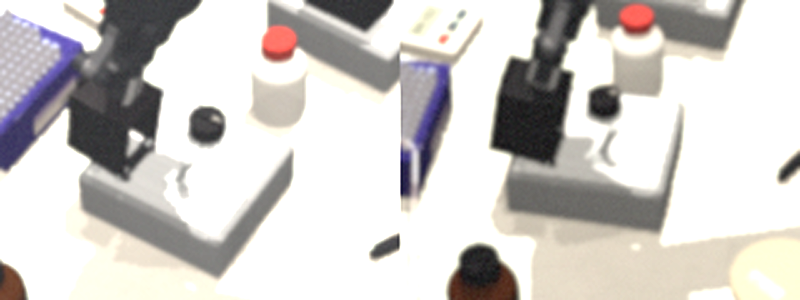

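The guard stands fully open, with the toggle showing at (185,178) in the left panel. I'm retreating upward and moving to a spot in front of the toggle.

step_arm:
  targets:
    - [[-5,0,12,0,0,0],[-25,0,25,0,-0.04,0],[-55,-1,28,0,-0.1,0],[-85,-2,24,0.003,-0.163,0.007],[-111,-3,21,0.003,-0.163,0.007],[-111,-3,0,0.003,-0.163,0.007],[-106,-3,-25,0.003,-0.163,0.007],[-100,-2.5,-45,0.003,-0.163,0.007],[-96,-2.5,-58,0.003,-0.163,0.007],[-96,-2.5,-58,0.003,-0.163,0.007],[-96,-2.5,-58,0.003,-0.163,0.007]]

```text
time: 9.75
tool_pos: [468.9, 307.1, 82.8]
tcp_rot: [-179.8, 24.6, -178.3]
ft_force: [0.2, 0.4, 0.6]
finger_gap: -0.2
grip_force: 0.0
```

Run:
```python
from h import *
s=r.sense();print(s['tool_pos'],s['tcp_rot'],s['ft_force'])
rows([pose(x,71,-65) for x in(-45,-28,-3)],*now())
```

```text
[468.93726686 307.12410056  82.83529352] [-179.83592641   24.63239386 -178.28774525] [0.20569938 0.38586687 0.57711047]
[3.2, 1.1, 3.5, 0.003, -0.006, -0.001]
[20.1, 1.5, 3.5, 0.003, -0.006, -0.001]
[45.1, 2.2, 3.5, 0.003, -0.006, -0.001]
```

step_arm:
  targets:
    - [[10,1,3.5,0,0,0],[16,1.5,3.5,0,0,0],[20,1.5,3.5,0,0,0],[24,1.5,3.5,0,0,0],[28,1.5,3.5,0,0,0],[32,2,3.5,0,0,0],[36,2,3.5,0,0,0],[40,2,3.5,0,0,0],[43,2,3.5,0,0,0],[43,2,3.5,0,0,0]]

```text
time: 10.58
tool_pos: [513.8, 309.7, 87.4]
tcp_rot: [-179.9, 24.8, -178.4]
ft_force: [0.6, 0.5, -0.3]
finger_gap: -0.3
grip_force: 0.0
```

Run:
```python
from h import *
s=r.sense();print(s['tool_pos'],s['tcp_rot'],s['ft_force'])
rows([pose(x,71,-65) for x in(-3,)],*now())
```

```text
[513.80051564 309.73098666  87.38809347] [-179.94771945   24.75549177 -178.35026579] [ 0.56159901  0.49233739 -0.32339933]
[0.3, -0.4, -1.1, 0.001, -0.004, -0.0]
```

step_arm:
  targets:
    - [[1,0,0,0,0,0],[2,0,0,0,0,0],[3,0,0,0,0,0],[3,0,0,0,0,0]]

```text
time: 10.92
tool_pos: [516.1, 309.7, 87.2]
tcp_rot: [-179.9, 24.7, -178.3]
ft_force: [-0.7, 0.6, 0.4]
finger_gap: -0.2
grip_force: 0.4
```

Run:
```python
from h import *
s=r.sense();print(s['tool_pos'],s['ft_force'])
a=vision.snapshot("side")['img'][195:315,200:360];b=vision.snapshot("scene")['img'][180:300,190:350]
cv2.imwrite('pics/c6.png',cv2.convertScaleAbs(cv2.resize(np.hstack([b,a]),None,fx=2.5,fy=2.5,interpolation=cv2.INTER_CUBIC),alpha=1.6,beta=10))
```

```text
[516.10706727 309.69813894  87.15176926] [-0.72534564  0.58798076  0.36204824]
```

step_arm:
  targets:
    - [[1,0,0,0,0,0],[2,0,0,0,0,0],[2,0,0,0,0,0]]

```text
time: 11.27
tool_pos: [517.5, 309.7, 86.9]
tcp_rot: [-179.9, 24.7, -178.3]
ft_force: [-6.9, -0.2, 3.1]
finger_gap: -0.0
grip_force: 4.0
```

step_arm:
  targets:
    - [[1,0,0,0,0,0],[2,0,0,0,0,0],[2,0,0,0,0,0]]

```text
time: 11.52
tool_pos: [518.3, 309.8, 86.5]
tcp_rot: [-179.9, 24.5, -178.3]
ft_force: [-19.3, -0.9, 11.2]
finger_gap: -0.2
grip_force: 11.1
```

The toggle stopped hard at its end, with about 20 N after moving freely, so it is fully over. I'm backing off and planning the closing move from behind.

step_arm:
  targets:
    - [[-10,0,0,0,0,0],[-30,0,5,0,0,0],[-50,0,30,0,0,0],[-50,0,70,0,0.1,0],[-50,0,110,0,0.2,0],[-50,0,110,0,0.3,0],[-50,0,110,0,0.4,0],[-50,0,110,0,0.43,0],[-50,0,110,0,0.43,0]]

```text
time: 12.27
tool_pos: [472.0, 309.3, 197.8]
tcp_rot: [179.3, 0.1, -178.6]
ft_force: [-0.0, -0.7, -0.6]
finger_gap: 0.1
grip_force: 0.0
```

Run:
```python
from h import *
s=r.sense();print(s['tool_pos'],s['tcp_rot'],s['ft_force'])
rows([pose(100,175,-90,-1),pose(100,115,-90,-1),pose(82,115,-90,-1)],*now())
a=pose(82,115,-90,-1);print()
rows([pose(*arc(70,115,-t),-90,-1) for t in range(0,61,4)],*a)
```

```text
[471.95863416 309.3452797  197.78883805] [ 1.79347887e+02  1.06729975e-01 -1.78601403e+02] [-0.00499624 -0.71483558 -0.57241128]
[175.3, 3.7, -0.8, -0.011, 0.002, 0.004]
[175.3, 3.7, -60.8, -0.011, 0.002, 0.004]
[157.3, 3.2, -60.8, -0.011, 0.002, 0.004]

[-12.0, -0.3, 0.0, 0.0, 0.0, 0.0]
[-16.2, -0.5, 2.6, 0.0, 0.0, 0.0]
[-20.6, -0.6, 5.0, 0.0, 0.0, 0.0]
[-25.1, -0.7, 7.0, 0.0, 0.0, 0.0]
[-29.8, -0.8, 8.7, 0.0, 0.0, 0.0]
[-34.6, -1.0, 10.1, 0.0, 0.0, 0.0]
[-39.4, -1.1, 11.2, 0.0, 0.0, 0.0]
[-44.4, -1.2, 11.9, 0.0, 0.0, 0.0]
[-49.3, -1.4, 12.2, 0.0, 0.0, 0.0]
[-54.3, -1.5, 12.2, 0.0, 0.0, 0.0]
[-59.3, -1.7, 11.9, 0.0, 0.0, 0.0]
[-64.2, -1.8, 11.2, 0.0, 0.0, 0.0]
[-69.1, -1.9, 10.2, 0.0, 0.0, 0.0]
[-73.8, -2.1, 8.8, 0.0, 0.0, 0.0]
[-78.5, -2.2, 7.2, 0.0, 0.0, 0.0]
[-83.1, -2.3, 5.1, 0.0, 0.0, 0.0]
```

step_arm:
  targets:
    - [[30,1,8,0,0,0],[65,2,8,0,0,0],[100,3,8,0,0,0],[135,3,8,0,0,0],[177,4,5,0,0,0],[177,4,-5,0,0,0],[177,4,-30,0,0,0],[177,4,-50,0,0,0],[177,4,-60,0,0,0],[177,4,-60,0,0,0],[165,3,-60,0,0,0],[158,3,-60,0,0,0]]

```text
time: 13.27
tool_pos: [628.0, 313.1, 138.8]
tcp_rot: [179.3, 0.2, -178.5]
ft_force: [-1.2, 0.5, 0.5]
finger_gap: 0.0
grip_force: 0.0
```

Run:
```python
from h import *
s=r.sense();print(s['tool_pos'],s['tcp_rot'],s['ft_force'])
rows([pose(82,115,-90,-1)],*now())
```

```text
[627.98087865 313.07406531 138.77479536] [ 179.34374517    0.22175244 -178.47811681] [-1.21535673  0.51446849  0.53323973]
[1.3, -0.5, -1.8, -0.012, 0.004, 0.001]
```

Now I'll swing the guard forward along its arc, past the balance point (about 30°).

step_arm:
  targets:
    - [[-6,0,0,0,0,0],[-11,0,0,0,0,0],[-15,-0.5,2,0,0,0],[-19,-0.5,4,0,0,0],[-24,-0.7,6.5,0,0,0],[-29,-0.8,8.5,0,0,0],[-34,-1,10,0,0,0],[-39,-1,11,0,0,0],[-44,-1.2,12,0,0,0],[-49,-1.4,12,0,0,0],[-54,-1.5,12,0,0,0]]

```text
time: 14.18
tool_pos: [573.7, 311.2, 149.3]
tcp_rot: [179.4, 0.1, -178.5]
ft_force: [-1.5, 0.5, 0.5]
finger_gap: 0.0
grip_force: 0.0
```

step_arm:
  targets:
    - [[-5,0,0,0,0,0],[-10,0,0,0,0,0],[-15,0,0,0,0,0],[-15,0,0,0,0,0],[-15,0,0,0,0,0]]

```text
time: 14.6
tool_pos: [559.0, 311.4, 149.4]
tcp_rot: [179.4, 0.1, -178.5]
ft_force: [-0.2, 0.6, -0.2]
finger_gap: 0.1
grip_force: 0.0
```

Run:
```python
from h import *
s=r.sense();print(s['tool_pos'],s['ft_force'])
```

```text
[559.01844929 311.35059809 149.40610974] [-0.17485776  0.56207974 -0.2249438 ]
```

I'm raising the tool clear and using the last picture to check the guard.

step_arm:
  targets:
    - [[0,0,35,0,0,0],[0,0,70,0,0,0],[-30,0,110,0,0,0],[-60,-20,140,0,0,0],[-90,-40,150,0,0,0],[-120,-60,150,0,0,0],[-120,-60,150,0,0,0],[-120,-60,150,0,0,0]]

```text
time: 15.27
tool_pos: [438.1, 250.5, 300.3]
tcp_rot: [179.3, 0.2, -178.5]
ft_force: [0.5, -0.3, 0.5]
finger_gap: 0.3
grip_force: 0.0
```

Run:
```python
from h import *
s=r.sense();print(s['time'],s['tool_pos'],s['ft_force'])
a=vision.snapshot("side")['img'][130:330,190:400];b=vision.snapshot("scene")['img'][130:330,160:370]
c=cv2.imread('pics/c6.png')
v=cv2.convertScaleAbs(cv2.resize(np.hstack([b,a]),(800,381),interpolation=cv2.INTER_CUBIC),alpha=1.6,beta=10)
cv2.imwrite('pics/c7.png',np.vstack([v,cv2.resize(c,(800,300))[80:290]]))
```

```text
15.2667 [438.10179307 250.46203357 300.28361541] [ 0.48029091 -0.34332818  0.53172888]
```

View pics/c7.png

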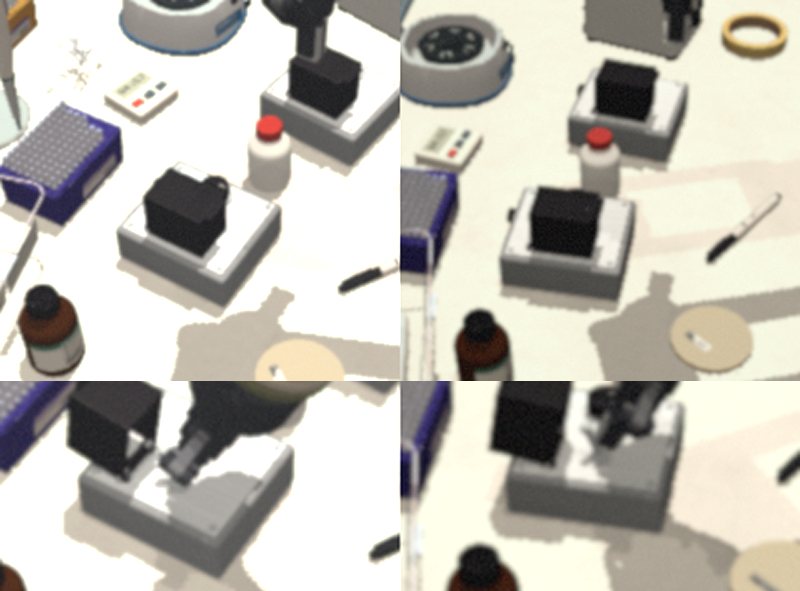

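The guard is shut over the toggle at (185,210), and the other things stand where they were. The lower panel, taken during the push, shows the toggle swung toward the hinge. I'm handing in.

```bash
python3 -c "
from h import *
print(r.hand_in())"
```

```text
the job is handed in; nothing more can be done
None
```

I swung the guard on the knob's box open, pushed the toggle over to its end stop toward the hinge, and tipped the guard shut; the last picture shows it closed with the other box and loose things in place, and the job is handed in (no verdict was returned).

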